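# Pack up the front edge of a circuit board with spacers and a wedge

## Task

The green circuit board is held only at its left and right sides and its front edge (the one towards the robot) gives, so pack it up from below at the middle of that edge: slide brown spacers in flat, end first, square to the edge and half under the board, one on top of another, until the gap left suits the yellow wedge. Then push the wedge in on top of them, tip first, until you feel it take up the gap and bear firmly on the board, without forcing the board visibly out of level. Finish holding the wedge in place by its head, with the spacers and not your hand carrying it, and leave the other things on the bench alone.

Things in the scene. Friction and masses are not known exactly. Their poses are not given: they have to be found in the camera images.
- board: green circuit board, 170 (x, front to back) x 200 (y) x 2.4 mm, clamped level in the holder. Origin: centre of its underside; x points from the front edge to the back, z up. Parts on its top stand at most 19 mm above its underside; the underside is bare
- holder: low board holder, aluminium with blue arms, fixed to the bench, yaw up to 0.2 rad. Origin: on the mat (z = 0.002) under the board's middle; x as the board's. Feet (8 mm high, at y = +-135 mm) reach forward to x = -80 mm, columns at x = +135, y = +-135 mm are 108 mm high. Nothing of it stands in front of or under the middle 180 mm of the front edge
- front_edge (a point): middle of the board's front edge, on its underside; axes as the board: x points horizontally in under the board, z up. The board stands over a black mat whose top is at z = 0.002, so the gap to fill is this point's z less 0.002: 17 to 29.5 mm
- board_pivot (a joint): tilt of the board about the left-right axis through its middle (rad): 0 level, + when the front edge rises (0.01 rad = 0.85 mm). The clamps are springy: the front edge rises or dips about 1 mm for each 3 N and springs back
- spacer1: flat brown spacer strip, 110 (x) x 30 (y) x 8 mm, one of three alike, each about 30 to 65 g; one or two are needed, the rest stay spare. Origin: centre of its underside. Lies flat on the white mat (top at z = 0.002), long axis within 0.4 rad of world x
- spacer2: flat brown spacer strip, 110 (x) x 30 (y) x 8 mm, one of three alike, each about 30 to 65 g; one or two are needed, the rest stay spare. Origin: centre of its underside. Lies flat on the white mat (top at z = 0.002), long axis within 0.4 rad of world x
- spacer3: flat brown spacer strip, 110 (x) x 30 (y) x 8 mm, one of three alike, each about 30 to 65 g; one or two are needed, the rest stay spare. Origin: centre of its underside. Lies flat on the white mat (top at z = 0.002), long axis within 0.4 rad of world x
- wedge: yellow wedge, 30 mm wide (y), 40 to 85 g: a head block 40 long x 17 mm high, then a taper of 84 mm to +x, flat below, its top falling from 16 mm at the head to 4 mm at the blunt tip. Origin: mid-length of its underside (tip at x = +62, middle of the head at -42 mm). Fills 5 to 14 mm; jams by friction (0.5 to 0.7). Lies flat on the white mat (z = 0.002), tip to +x within 0.4 rad
- solder_spool: bystander: blue solder spool, 54 mm diameter, 38 mm high, upright, origin at its underside
- tip_cleaner: bystander: grey cup with brass wool, 72 mm diameter, 47 mm high, origin at its underside
- brush: bystander: white and green toothbrush, 145 mm long, 17 mm high, origin at its underside
- flux_bottle: bystander: bottle, 38 mm diameter, 85 mm high, origin at its underside
- screwdriver: bystander: screwdriver, 150 mm long, lying, origin at its underside
- screw_tin: bystander: open aluminium tin 75 x 55 x 18 mm, origin at its underside
Not all that is in view belongs to the job. Leave any black or blue look-alike of the spacer1 alone.

How it is judged:
On the way, in this order (a step that is already met when the one before it is completed fails the run):
1. a spacer lies flat on the mat, half under the middle of the front edge, let go (((angle between spacer1's own z axis and vertical below 0.06 rad and x of spacer1 in the frame of front_edge between -0.035 and 0.06 m and y of spacer1 in the frame of front_edge between -0.03 and 0.03 m and angle between the x axis of spacer1 and the x axis of front_edge, either way round below 0.25 rad and height (world z) of spacer1 below 0.005 m and contact force between the fingers and spacer1 below 0.3 N) or (angle between spacer2's own z axis and vertical below 0.06 rad and x of spacer2 in the frame of front_edge between -0.035 and 0.06 m and y of spacer2 in the frame of front_edge between -0.03 and 0.03 m and angle between the x axis of spacer2 and the x axis of front_edge, either way round below 0.25 rad and height (world z) of spacer2 below 0.005 m and contact force between the fingers and spacer2 below 0.3 N) or (angle between spacer3's own z axis and vertical below 0.06 rad and x of spacer3 in the frame of front_edge between -0.035 and 0.06 m and y of spacer3 in the frame of front_edge between -0.03 and 0.03 m and angle between the x axis of spacer3 and the x axis of front_edge, either way round below 0.25 rad and height (world z) of spacer3 below 0.005 m and contact force between the fingers and spacer3 below 0.3 N))), for 0.1 s.
2. the gripped wedge lies on the spacers and bears on the board (contact force between wedge and board above 1.5 N and contact force between the fingers and wedge above 3 N and (contact force between wedge and spacer1 above 0.5 N or contact force between wedge and spacer2 above 0.5 N or contact force between wedge and spacer3 above 0.5 N)), for 0.1 s.
At the end, for the whole second after the job is handed in: Fingers grip the wedge over 3 N, no spacer. Wedge flat, jammed over 1.5 N on board and on a spacer under it. That spacer and one on the mat flat, centre 35 mm before to 60 mm behind the edge. All within 30 mm of the edge's middle, square within 0.25 rad. Board -0.02 to 0.055 rad from level (contact force between the fingers and wedge above 3 N and contact force between wedge and board above 1.5 N and ((angle between spacer1's own z axis and vertical below 0.06 rad and x of spacer1 in the frame of front_edge between -0.035 and 0.06 m and y of spacer1 in the frame of front_edge between -0.03 and 0.03 m and angle between the x axis of spacer1 and the x axis of front_edge, either way round below 0.25 rad and contact force between wedge and spacer1 above 1.5 N) or (angle between spacer2's own z axis and vertical below 0.06 rad and x of spacer2 in the frame of front_edge between -0.035 and 0.06 m and y of spacer2 in the frame of front_edge between -0.03 and 0.03 m and angle between the x axis of spacer2 and the x axis of front_edge, either way round below 0.25 rad and contact force between wedge and spacer2 above 1.5 N) or (angle between spacer3's own z axis and vertical below 0.06 rad and x of spacer3 in the frame of front_edge between -0.035 and 0.06 m and y of spacer3 in the frame of front_edge between -0.03 and 0.03 m and angle between the x axis of spacer3 and the x axis of front_edge, either way round below 0.25 rad and contact force between wedge and spacer3 above 1.5 N)) and ((angle between spacer1's own z axis and vertical below 0.06 rad and x of spacer1 in the frame of front_edge between -0.035 and 0.06 m and y of spacer1 in the frame of front_edge between -0.03 and 0.03 m and angle between the x axis of spacer1 and the x axis of front_edge, either way round below 0.25 rad and height (world z) of spacer1 below 0.005 m) or (angle between spacer2's own z axis and vertical below 0.06 rad and x of spacer2 in the frame of front_edge between -0.035 and 0.06 m and y of spacer2 in the frame of front_edge between -0.03 and 0.03 m and angle between the x axis of spacer2 and the x axis of front_edge, either way round below 0.25 rad and height (world z) of spacer2 below 0.005 m) or (angle between spacer3's own z axis and vertical below 0.06 rad and x of spacer3 in the frame of front_edge between -0.035 and 0.06 m and y of spacer3 in the frame of front_edge between -0.03 and 0.03 m and angle between the x axis of spacer3 and the x axis of front_edge, either way round below 0.25 rad and height (world z) of spacer3 below 0.005 m)) and contact force between the fingers and spacer1 below 1 N and contact force between the fingers and spacer2 below 1 N and contact force between the fingers and spacer3 below 1 N and angle between wedge's own z axis and vertical below 0.08 rad and x of wedge in the frame of front_edge between -0.06 and 0.025 m and y of wedge in the frame of front_edge between -0.03 and 0.03 m and angle between the x axis of wedge and the x axis of front_edge, either way round below 0.25 rad and linear speed of wedge below 0.02 m/s and value of joint board_pivot between -0.02 and 0.055 rad); the arm keeps its last pose, push and grip.
It fails at once if the board is forced more than 0.075 rad out of level (value of joint board_pivot above 0.075 rad or value of joint board_pivot below -0.075 rad).
It fails at once if a bystander is shifted more than 30 mm (distance of any of solder_spool, tip_cleaner, brush, flux_bottle, screwdriver, screw_tin from where it was at the start of the episode above 0.03 m).
It also fails if it takes over 72 s, if anything falls off the work surface, if the arm or the gripper's body presses on something with over 40 N, if the wrist force passes 120 N, or if a joint passes its speed limit or range.

## Robot

A 6-joint arm with a two-finger parallel gripper is mounted at the origin on the work surface. World frame = base frame: x ahead of the robot, y to its left, z up, the work surface at z = 0. Lengths are in m, angles in rad, forces in N, time in s.
With the tool pointing down it reaches from about 0.375 to 0.975 m from the base axis. Payload 3.8 kg.
Tool frame: the origin (TCP) lies on the mounting face of the last link; the fingertips stand 173 mm ahead of it and the grasp point (between the pads) lies 155 mm ahead of it (bot.hold_point_z is the distance from the TCP to the grasp point, in m); z points along the fingers, y is the line along which they close (so a half turn about z gives the same grasp; the last joint's range is limited). The gripper opens to 85 mm and grips with 20 to 120 N. Pads are 22 mm wide; open, the fingers measure 114 mm over their backs; the gripper's body (76 mm by 85 mm) begins 54 mm behind the grasp point. The pads swing forward as they close: fully open they stand 13 mm farther back than shut.
Start: joints at [-1.314, 0.264, 1.604, -0, 1.274, -0.037], TCP at [0.195, -0.646, 0.405] pointing down, gripper open.
Joint ranges: [-2.63, 2.63], [-0.94, 2.18], [0.31, 2.57], [-1.31, 4.45], [0, 2.66], [-2.55, 2.55]. Speed limits (rad/s): [2.57, 2.57, 3.14, 3.14, 3.14, 3.14].

## Interface

Orientations are given as a rotation vector (axis times angle).
In Python, from workcell import bot, optics gives the robot as it stands.
- The arm moves only by the shell command python3 -m jog 'ROWS' [OPENING] [FORCE]. ROWS is JSON, a list of rows, each an object of numbers: "dx", "dy", "dz": the shift along the tool's x, y, z in mm; "ax", "ay", "az": the turn, a rotation vector about the tool's x, y, z in degrees. A call has 1 to 20 rows; each row shifts and turns the commanded pose from where the row before left it, along the tool's axes as they then stand; what a row does not reach is not made up. A row lasts 1/12 s, in which the tool goes at most 41.7 mm and 7.16 degrees, less where a joint would pass 70% of its speed; a pose out of reach is approached as far as the arm can. A call with a gripper value outside its range is refused whole. OPENING is the opening, from 0 (shut) to 1 (fully open), set as the call begins (- or left out, the last holds). The fingers move at their own pace and stop on an object; FORCE is the grip in N (left out, the last holds). Time passes only in rows, so rows that do not move let the fingers close. It gives the time, the measured TCP pose, the force, the opening and the grip force at its end, in the units of the state.
- bot.read_state(): the state, without advancing time (a new reading comes with each control period).
- optics.read_camera(name): name is "scene" or "top" or "wrist"; returns a dict with "img" (400x640x3 uint8, red, green, blue), "vertical_fov" (degrees; the focal length in pixels is half the picture's height over the tangent of half this angle, whatever the lens; pixels are square), "cx", "cy" (the principal point, pixels), "R" (3x3) and "t" (3): a world point X has camera coordinates R X + t; the wrist camera has in their place "tool_from_camera" (4x4, takes a point from camera to tool coordinates, whose origin is the TCP and whose axes are the flange's). Camera axes: x right, y down, z forward; pixel columns grow to the right and rows downward; lengths in m; the calibration is good to about 2 mm. The wrist camera is an equidistant fisheye: a pixel r from the principal point sees the ray r / f radians off the axis. A picture is of the moment at which its call begins: read the wrist's pose just before it. There is no depth.
- bot.finish_job(): hands the job in; it is judged then, once.
The state is a dict: "time": time; "q": joint angles; "joint_vel": joint speeds; "joint_torque": joint torques, N m; "tool_pos": TCP position; "tcp_rot": TCP orientation; "wrist_force": force on the tool from outside, world axes, zero at the start; "torque": the same for the moment, N m; "width": opening from 0.0 (shut) to 1.0 (fully open); "grip_force": force on a finger pad.
Only numpy, scipy, OpenCV 4.12 (cv2) and the standard library are available. Lean on these libraries where they do the work, as an engineer would, in place of code of your own. Each camera call takes 0.05 s, during which the arm holds its last target. There are 200 camera calls.

## Working session

There is one attempt and no reset: what is moved stays moved. The work goes in short steps, Python scripts to look and compute and a shell command to move; the robot and the scene stay as the last step left them, time stands still between calls to the robot, and variables do not carry over. Pictures are saved under pics/ and viewed, at most 10 in all, crops included, and the job is handed in when it is done.

```bash
ls; mkdir -p pics
python3 - <<'E'
from workcell import bot, optics
import cv2
s=bot.read_state(); print({k:s[k] for k in('time','tool_pos','tcp_rot','width')}, bot.hold_point_z)
for n in("scene","top"):
    c=optics.read_camera(n); cv2.imwrite(f'pics/{n}.png',c['img'][:,:,::-1]); print(n,c['vertical_fov'],c['cx'],c['cy'],c['R'],c['t'])
E
```

```text
pics
{'time': 0.0, 'tool_pos': array([ 0.19538526, -0.64573488,  0.40331277]), 'tcp_rot': array([-3.10547105e+00, -4.59480892e-01,  3.71114837e-04]), 'width': 1.001173484853935} 0.1547
scene 50.251544370013136 325.19162118904353 202.37846437314593 [[ 0.83542269  0.5493724  -0.01609011]
 [ 0.4160826  -0.65131583 -0.63455729]
 [-0.35908801  0.52342875 -0.77270832]] [-0.43962253 -0.1153312   1.52164138]
top 43.82451683523779 318.3031175730575 198.297434216468 [[-0.08322854 -0.99652245 -0.00400185]
 [-0.9753014   0.08227935 -0.20498118]
 [ 0.20459761 -0.01315727 -0.97875773]] [0.12329637 0.4625122  1.61593571]
```

View pics/top.png

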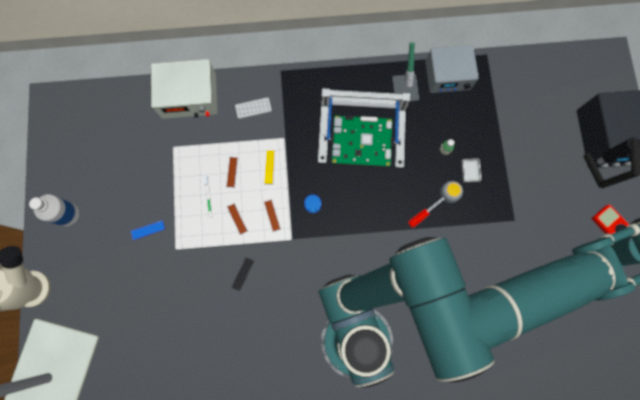

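View pics/scene.png

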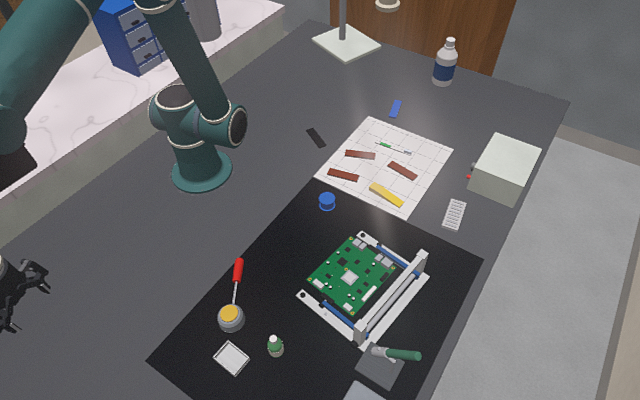

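The top view shows brown spacers near (232,171), (237,219) and (272,215), the yellow wedge at (270,167), and the board around (363,140) with its front edge from about (331,163) to (395,166). The blue spool is at (313,203). The blue strip at (147,230) and the black one at (243,273) are decoys.

```bash
cat > h.py <<'E'
import numpy as np, cv2
from scipy.spatial.transform import Rotation as Ro
from workcell import bot, optics
def cam(n):
    """returns dict with img, f, cx, cy, C (centre), A (cam->world rot), fish"""
    s=bot.read_state(); c=optics.read_camera(n)
    d=dict(img=c['img'],f=200/np.tan(np.radians(c['vertical_fov']/2)),cx=c['cx'],cy=c['cy'],fish=n=='wrist')
    if d['fish']:
        T=c['tool_from_camera']; R=Ro.from_rotvec(s['tcp_rot']).as_matrix()
        d['A']=R@T[:3,:3]; d['C']=R@T[:3,3]+s['tool_pos']
    else: d['A']=c['R'].T; d['C']=-c['R'].T@c['t']
    return d
def ray(d,u,v):
    x=np.array([u-d['cx'],v-d['cy']])/d['f']
    if d['fish']:
        r=np.hypot(*x); k=np.sin(r)/r if r>1e-9 else 1; p=np.array([*(x*k),np.cos(r)])
    else: p=np.array([*x,1.])
    p=d['A']@p; return p/np.linalg.norm(p)
def onz(d,u,v,z):
    r=ray(d,u,v); return d['C']+r*(z-d['C'][2])/r[2]
def proj(d,X):
    p=d['A'].T@(np.asarray(X)-d['C'])
    if d['fish']:
        r=np.hypot(p[0],p[1]); k=np.arctan2(r,p[2])/max(r,1e-9)
    else: k=1/p[2]
    return d['cx']+d['f']*k*p[0],d['cy']+d['f']*k*p[1]
def tri(obs):
    """obs: list of (cam,u,v) -> point, residual mm"""
    M=np.zeros((3,3));b=np.zeros(3)
    for d,u,v in obs:
        r=ray(d,u,v);P=np.eye(3)-np.outer(r,r);M+=P;b+=P@d['C']
    X=np.linalg.solve(M,b)
    return X,max(np.linalg.norm((np.eye(3)-np.outer(ray(d,u,v),ray(d,u,v)))@(X-d['C'])) for d,u,v in obs)*1e3
def blobs(d,col,amin=60):
    h=cv2.cvtColor(d['img'],cv2.COLOR_RGB2HSV)
    lo,hi={'brown':((2,100,50),(14,255,200)),'yellow':((20,130,110),(32,255,255)),'green':((50,120,50),(85,255,255))}[col]
    m=cv2.inRange(h,lo,hi); cs,_=cv2.findContours(m,cv2.RETR_EXTERNAL,cv2.CHAIN_APPROX_NONE)
    return [(cv2.contourArea(c),cv2.minAreaRect(c),c) for c in cs if cv2.contourArea(c)>amin]
E
python3 - <<'E'
from h import *
np.set_printoptions(precision=4,suppress=True)
t,s=cam('top'),cam('scene')
for n,d in(('top',t),('scene',s)):
  for col in('brown','yellow','green'):
    for a,r,c in blobs(d,col,60 if col!='green' else 300):
        ax=cv2.boxPoints(r); w=[onz(d,*p,.01 if col!='green' else .028)[:2] for p in ax]
        print(n,col,a,np.round(r[0],1),'ctr',np.mean(w,0),'corners',np.round(w,3).tolist())
s=bot.read_state()
c=optics.read_camera('wrist');print(c['tool_from_camera'],c['vertical_fov'],c['cx'],c['cy'])
E
```

```text
top brown 157.0 [236.7 218.4] ctr [0.4332 0.366 ] corners [[0.476, 0.396], [0.484, 0.376], [0.391, 0.336], [0.383, 0.356]]
top brown 150.0 [271.7 215.1] ctr [0.4346 0.2465] corners [[0.481, 0.268], [0.486, 0.248], [0.388, 0.225], [0.383, 0.245]]
top brown 145.5 [231.5 171.6] ctr [0.5991 0.3754] corners [[0.552, 0.394], [0.65, 0.379], [0.646, 0.357], [0.548, 0.372]]
top yellow 109.5 [453.3 189.3] ctr [ 0.4719 -0.3808] corners [[0.475, -0.353], [0.501, -0.384], [0.469, -0.409], [0.443, -0.378]]
top yellow 203.5 [269.1 167. ] ctr [0.6047 0.2448] corners [[0.549, 0.264], [0.664, 0.251], [0.661, 0.225], [0.545, 0.239]]
top green 2188.5 [362.4 140.5] ctr [ 0.6676 -0.0856] corners [[0.593, 0.028], [0.77, 0.004], [0.742, -0.202], [0.566, -0.173]]
scene brown 163.5 [342.6 174.1] ctr [0.4379 0.2441] corners [[0.39, 0.217], [0.379, 0.245], [0.486, 0.271], [0.496, 0.243]]
scene brown 147.5 [402.1 169.8] ctr [0.6022 0.3739] corners [[0.549, 0.367], [0.545, 0.397], [0.656, 0.38], [0.658, 0.352]]
scene brown 7304.0 [430.5  37.5] ctr [0.3037 1.2628] corners [[-0.224, 1.345], [0.543, 1.812], [0.757, 1.14], [0.139, 0.754]]
scene brown 200.5 [334.  13.] ctr [-0.2049  1.1953] corners [[-0.297, 1.3], [-0.26, 1.322], [-0.114, 1.09], [-0.148, 1.069]]
scene yellow 197.0 [228.7 312.9] ctr [ 0.4495 -0.362 ] corners [[0.419, -0.373], [0.439, -0.332], [0.48, -0.352], [0.46, -0.392]]
scene yellow 147.0 [389.2 196. ] ctr [0.6208 0.2431] corners [[0.57, 0.239], [0.569, 0.27], [0.672, 0.247], [0.672, 0.217]]
scene green 3269.5 [350.3 273.3] ctr [ 0.6667 -0.0814] corners [[0.572, -0.172], [0.585, 0.05], [0.769, 0.0], [0.742, -0.204]]
[[ 0.0003 -0.9552 -0.2959  0.0744]
 [ 1.      0.0002  0.0004  0.0006]
 [-0.0004 -0.2959  0.9552  0.0314]
 [ 0.      0.      0.      1.    ]] 65.70646984690485 322.34969733203326 202.05924287224587
```

```bash
python3 -m jog '[{"dx":15,"dy":-12},{"dx":30,"dy":-23},{"dx":31,"dy":-24},{"dx":31,"dy":-24},{"dx":31,"dy":-24},{"dx":31,"dy":-24},{"dx":31,"dy":-24},{"dx":31,"dy":-24},{"dx":31,"dy":-24},{"dx":31,"dy":-24},{"dx":31,"dy":-24},{"dx":31,"dy":-24},{"dx":31,"dy":-24},{"dx":31,"dy":-24},{"dx":31,"dy":-24},{"dx":31,"dy":-24},{"dx":31,"dy":-24},{"dx":31,"dy":-24},{"dx":20,"dy":-14},{"dx":10,"dy":-7}]' 0.5 && python3 -m jog '[{"az":6.2},{"az":6.2},{"az":6.2},{"az":6.2},{},{},{}]'
python3 - <<'E'
from h import *
d=cam('wrist'); cv2.imwrite('pics/w1.png',d['img'][:,:,::-1])
import pickle; pickle.dump(d,open('w1.pkl','wb'))
E
```

```text
invalid input
```

```bash
python3 -m jog '[{"dx":15,"dy":-12,"dz":0,"ax":0,"ay":0,"az":0},{"dx":25,"dy":-20,"dz":0,"ax":0,"ay":0,"az":0}]'; echo; python3 -m jog '[{"dx":31,"dy":-24}]'; echo;  python3 -m jog '[{"dx":31,"dy":-24}]' 0.5
```

```text
time: 0.42
tool_pos: [0.2233, -0.6051, 0.4042]
tcp_rot: [3.108, 0.455, -0.001]
wrist_force: [0.4, -0.1, 0.7]
width: 1.004
grip_force: 0.0

invalid input
invalid input
```

```bash
python3 -m jog '[{"dx":30,"dy":-23,"dz":0,"ax":0,"ay":0,"az":0},{"dx":30,"dy":-23,"dz":0,"ax":0,"ay":0,"az":0},{"dx":30,"dy":-23,"dz":0,"ax":0,"ay":0,"az":0},{"dx":30,"dy":-23,"dz":0,"ax":0,"ay":0,"az":0},{"dx":30,"dy":-23,"dz":0,"ax":0,"ay":0,"az":0},{"dx":30,"dy":-23,"dz":0,"ax":0,"ay":0,"az":0},{"dx":30,"dy":-23,"dz":0,"ax":0,"ay":0,"az":0},{"dx":30,"dy":-23,"dz":0,"ax":0,"ay":0,"az":0},{"dx":30,"dy":-23,"dz":0,"ax":0,"ay":0,"az":0},{"dx":30,"dy":-23,"dz":0,"ax":0,"ay":0,"az":0},{"dx":30,"dy":-23,"dz":0,"ax":0,"ay":0,"az":0},{"dx":30,"dy":-23,"dz":0,"ax":0,"ay":0,"az":0},{"dx":30,"dy":-23,"dz":0,"ax":0,"ay":0,"az":0},{"dx":30,"dy":-23,"dz":0,"ax":0,"ay":0,"az":0},{"dx":30,"dy":-23,"dz":0,"ax":0,"ay":0,"az":0},{"dx":30,"dy":-23,"dz":0,"ax":0,"ay":0,"az":0},{"dx":20,"dy":-14,"dz":0,"ax":0,"ay":0,"az":0}]' 0.5 20; python3 -m jog '[{"dx":0,"dy":0,"dz":0,"ax":0,"ay":0,"az":6.2},{"dx":0,"dy":0,"dz":0,"ax":0,"ay":0,"az":6.2},{"dx":0,"dy":0,"dz":0,"ax":0,"ay":0,"az":6.2},{"dx":0,"dy":0,"dz":0,"ax":0,"ay":0,"az":6.2},{"dx":0,"dy":0,"dz":0,"ax":0,"ay":0,"az":0},{"dx":0,"dy":0,"dz":0,"ax":0,"ay":0,"az":0}]' - -; python3 -m jog '[{"dx":0,"dy":0,"dz":0}]'
python3 - <<'E'
from h import *
d=cam('wrist'); cv2.imwrite('pics/w1.png',d['img'][:,:,::-1])
import pickle; pickle.dump(d,open('w1.pkl','wb'))
E
```

```text
time: 1.83
tool_pos: [0.5938, -0.0904, 0.4047]
tcp_rot: [-3.106, -0.462, -0.001]
wrist_force: [0.1, -0.8, 0.5]
width: 0.501
grip_force: 0.0
time: 2.33
tool_pos: [0.5924, -0.0934, 0.4046]
tcp_rot: [-3.134, 0.214, 0.0]
wrist_force: [-0.5, 0.2, -0.1]
width: 0.504
grip_force: 0.0invalid input
```

Run:
```python
from h import *
d=cam('wrist'); cv2.imwrite('pics/w1.png',d['img'][:,:,::-1])
import pickle; pickle.dump(d,open('w1.pkl','wb'))
```

```text
(no output)
```

View pics/w1.png

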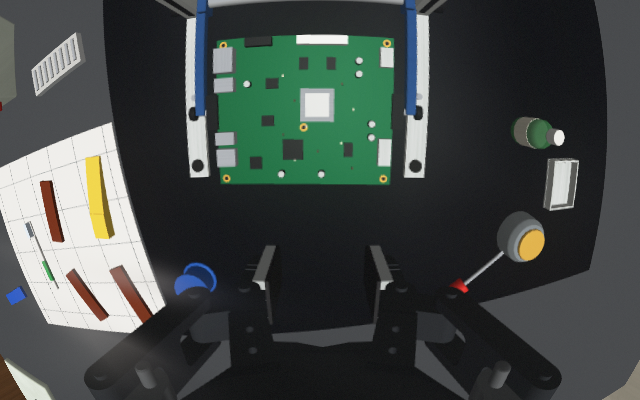

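The wrist view shows the front edge near row 184, running from (220,184) to (391,184). The holder arms sit at its sides and the mat with spacers and wedge is on the left. I'll take a second view for the height.

```bash
python3 -m jog '[{"dx":-30,"dy":0,"dz":20,"ax":0,"ay":0,"az":0},{"dx":-30,"dy":0,"dz":20,"ax":0,"ay":0,"az":0},{"dx":-30,"dy":0,"dz":20,"ax":0,"ay":0,"az":0},{"dx":-30,"dy":0,"dz":20,"ax":0,"ay":0,"az":0},{"dx":0,"dy":0,"dz":0,"ax":0,"ay":0,"az":0},{"dx":0,"dy":0,"dz":0,"ax":0,"ay":0,"az":0},{"dx":0,"dy":0,"dz":0,"ax":0,"ay":0,"az":0}]';python3 - <<'E'
from h import *
import pickle
w1=pickle.load(open('w1.pkl','rb'))
d=cam('wrist'); pickle.dump(d,open('w2.pkl','wb'))
a=cv2.resize(w1['img'][160:200,200:410],None,fx=3.8,fy=3.8,interpolation=cv2.INTER_CUBIC)
# crop 2 around the predicted edge
u0,v0=proj(d,onz(w1,220,184,.026)); u1,v1=proj(d,onz(w1,391,184,.026)); print(u0,v0,u1,v1)
x,y=int(u0)-20,int(v0)-40; X=int(u1)+20; print('crop2 origin',x,y,'scale',800/(X-x))
b=cv2.resize(d['img'][y:y+80,x:X],None,fx=800/(X-x),fy=800/(X-x),interpolation=cv2.INTER_CUBIC)
c=np.zeros((a.shape[0]+b.shape[0]+4,800,3),np.uint8);c[:a.shape[0],:a.shape[1]]=a;c[a.shape[0]+4:,:b.shape[1]]=b[:,:800]
print(a.shape,b.shape);cv2.imwrite('pics/e.png',c[:,:,::-1])
E
```

```text
time: 2.97
tool_pos: [0.4739, -0.077, 0.3252]
tcp_rot: [3.134, -0.216, 0.003]
wrist_force: [0.3, 0.1, 0.7]
width: 0.498
grip_force: 0.0
186.6164954441887 78.24009226681008 414.79362908213034 73.9091159830032
crop2 origin 166 38 scale 2.985074626865672
(152, 798, 3) (239, 800, 3)
```

View pics/e.png

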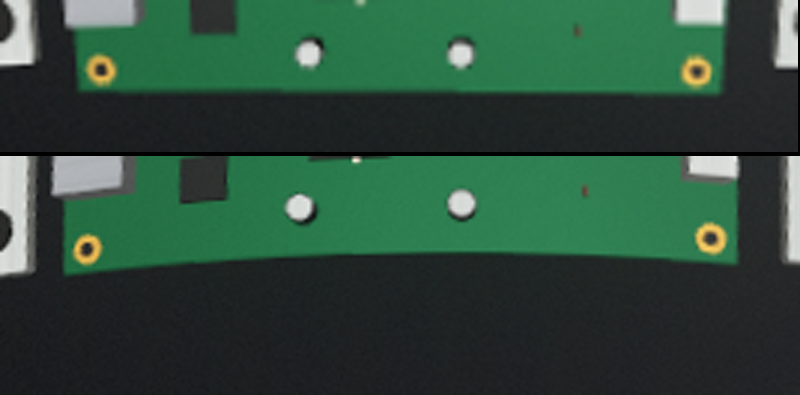

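The lower-left board corner reads (220.8,183.9) in view 1 and (187.4,77.2) in view 2. The right corner reads (390.3,184.7) and (413.2,74.2), and both ring holes are clear in each.

```bash
cat > sp.py <<'E'
from h import *
# bottom-mask rectangles of the brown/yellow things with poses on plane z
def things(d,z=.01,amin=150):
    out=[]
    for col in('brown','yellow'):
        for a,r,c in blobs(d,col,amin):
            w=np.array([onz(d,*p[0],z)[:2] for p in c],np.float32)*1000
            (x,y),(ww,hh),an=cv2.minAreaRect(w)
            if ww<hh: ww,hh,an=hh,ww,an+90
            an=(an+90)%180-90
            if 70<ww<170 and y>100: out.append((col,round(x,1),round(y,1),round(ww,1),round(hh,1),round(np.radians(an),3)))
    return out
E
python3 - <<'E'
from h import *; from sp import things
import pickle
w1,w2=[pickle.load(open(f'w{i}.pkl','rb')) for i in(1,2)]
np.set_printoptions(precision=4,suppress=True)
P={}
for n,a,b in(('L',(220.8,183.9),(187.4,77.2)),('R',(390.3,184.7),(413.2,74.2)),('hL',(226.6,178.4),(195.1,69.2)),('hR',(383.2,178.9),(404.2,65.5))):
    P[n]=tri([(w1,*a),(w2,*b)]);print(n,*P[n])
L,R=P['L'][0],P['R'][0];print('width',np.linalg.norm(L-R),'mid',(L+R)/2,'yaw',np.arctan2(*(R-L)[:2])*1, np.arctan2((R-L)[0],-(R-L)[1]))
for d in(w1,w2):print(*things(d),sep='\n')
for n in('top','scene'):
    d=cam(n); print(n,[np.round(proj(d,P[k][0]),1) for k in('L','R')])
E
```

```text
L [0.5991 0.0264 0.028 ] 0.006467553998902578
R [ 0.5704 -0.1714  0.0269] 0.3578205029004041
hL [0.6045 0.0178 0.0279] 0.07017585880265612
hR [ 0.5786 -0.1637  0.0281] 0.055569473848320894
width 0.199888650248163 mid [ 0.5848 -0.0725  0.0275] yaw -2.9976948122019045 -0.14389784138788872
('brown', 427.7, 240.4, 86.3, 34.8, np.float64(0.236))
('brown', 436.4, 361.3, 107.1, 36.9, np.float64(0.392))
('brown', 600.0, 370.7, 108.9, 37.0, np.float64(-0.157))
('yellow', 605.9, 245.3, 127.7, 43.8, np.float64(-0.125))
('brown', 436.1, 360.2, 108.4, 38.8, np.float64(0.385))
('brown', 437.3, 241.6, 108.0, 36.8, np.float64(0.23))
('brown', 599.2, 369.0, 107.6, 39.7, np.float64(-0.156))
('yellow', 606.1, 245.7, 123.3, 49.0, np.float64(-0.116))
top [array([332. , 161.9]), array([390.1, 165.3])]
scene [array([349.8, 234.9]), array([304.8, 279. ])]
```

Board top is at z≈0.028, so the gap is about 23.6 mm. That means two spacers, leaving about 7.6 mm for the wedge. The edge middle is (0.585,-0.073) with yaw -0.143.

```bash
cat > go.py <<'E'
from h import *
import sys
def pose():
    s=bot.read_state(); R=Ro.from_rotvec(s['tcp_rot']).as_matrix(); return s,R,np.arctan2(R[1,0],R[0,0])
if __name__=='__main__':
    x,y,z,yaw=map(float,sys.argv[1:5])   # grasp-point target, z of the TCP
    s,R,y0=pose(); d=R.T@(np.array([x,y,z])-s['tool_pos'])*1e3
    print('t',round(s['time'],1),'yaw',round(y0,3),'d',np.round(d,1),'az',round(np.degrees(y0-yaw),1),'tilt',np.round(np.degrees(R[:2,2]),2))
E
python3 go.py 0.395 0.236 0.25 0.23
```

```text
t 3.1 yaw -0.139 d [-123.2 -299.2   76.1] az -21.1 tilt [ 0.23 -0.05]
```

```bash
python3 -m jog '[{"dx":-8,"dy":-20,"dz":5,"ax":0,"ay":0,"az":0},{"dx":-14,"dy":-33,"dz":8,"ax":0,"ay":0,"az":0},{"dx":-14,"dy":-34,"dz":9,"ax":0,"ay":0,"az":0},{"dx":-14,"dy":-34,"dz":9,"ax":0,"ay":0,"az":0},{"dx":-14,"dy":-34,"dz":9,"ax":0,"ay":0,"az":0},{"dx":-14,"dy":-34,"dz":9,"ax":0,"ay":0,"az":0},{"dx":-14,"dy":-34,"dz":9,"ax":0,"ay":0,"az":0},{"dx":-14,"dy":-34,"dz":9,"ax":0,"ay":0,"az":0},{"dx":-10,"dy":-25,"dz":6,"ax":0,"ay":0,"az":0},{"dx":-7,"dy":-17,"dz":3,"ax":0,"ay":0,"az":0},{"dx":0,"dy":0,"dz":0,"ax":0,"ay":0,"az":-7},{"dx":0,"dy":0,"dz":0,"ax":0,"ay":0,"az":-7},{"dx":0,"dy":0,"dz":0,"ax":0,"ay":0,"az":-7},{"dx":0,"dy":0,"dz":0,"ax":0,"ay":0,"az":0},{"dx":0,"dy":0,"dz":0,"ax":0,"ay":0,"az":0}]' 0.6 20
python3 - <<'E'
from h import *; from sp import things; from go import pose
d=cam('wrist'); cv2.imwrite('pics/w3.png',d['img'][:,:,::-1])
print(*things(d),sep='\n'); s,R,y=pose(); print(s['tool_pos'],y)
E
python3 go.py 0.395 0.236 0.183 0.23
```

```text
time: 4.37
tool_pos: [0.3944, 0.2371, 0.2496]
tcp_rot: [-3.121, -0.352, -0.003]
wrist_force: [-0.1, 0.5, 0.4]
width: 0.601
grip_force: 0.0
('brown', 436.1, 247.3, 107.6, 29.1, np.float64(0.228))
('brown', 434.4, 366.2, 108.9, 31.2, np.float64(0.403))
[0.39421102 0.23684862 0.24944932] 0.2242564201584139
t 4.4 yaw 0.224 d [ 0.5  1.  66.4] az -0.3 tilt [0.08 0.05]
```

View pics/w3.png

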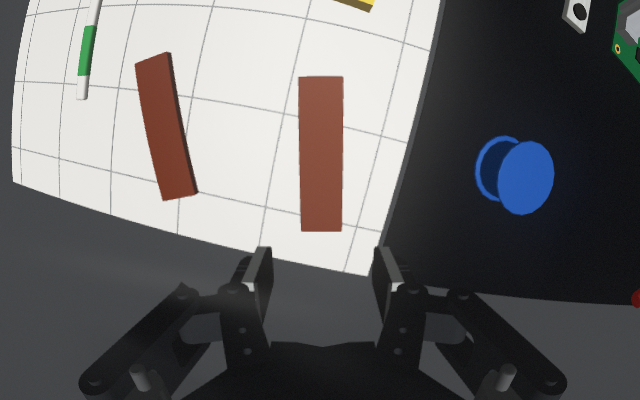

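The spacer sits centred ahead of the fingers, about 43 mm from its centre to the tool axis. I'll go down and feel for the mat.

```bash
Z='"dx":0,"dy":0,"ax":0,"ay":0,"az":0'; python3 -m jog '[{"dx":3,"dy":0,"dz":20,"ax":0,"ay":0,"az":0},{"dx":0,"dy":-0.9,"dz":25,"ax":0,"ay":0,"az":0},{"dx":0,"dy":0,"dz":15,"ax":0,"ay":0,"az":0},{"dx":0,"dy":0,"dz":8,"ax":0,"ay":0,"az":0},{"dx":0,"dy":0,"dz":2,"ax":0,"ay":0,"az":0},{"dx":0,"dy":0,"dz":0,"ax":0,"ay":0,"az":0},{"dx":0,"dy":0,"dz":0,"ax":0,"ay":0,"az":0}]' 0.45 20; for i in 1 2; do python3 -m jog '[{"dx":0,"dy":0,"dz":1,"ax":0,"ay":0,"az":0},{"dx":0,"dy":0,"dz":1,"ax":0,"ay":0,"az":0},{"dx":0,"dy":0,"dz":0,"ax":0,"ay":0,"az":0}]' | sed -n '2p;4p'; done
```

```text
time: 5.0
tool_pos: [0.3967, 0.2382, 0.1796]
tcp_rot: [-3.121, -0.355, -0.002]
wrist_force: [0.2, 0.5, 0.3]
width: 0.451
grip_force: 0.0
tool_pos: [0.3963, 0.2381, 0.1773]
wrist_force: [0.0, -0.5, -0.4]
tool_pos: [0.3959, 0.2379, 0.1746]
wrist_force: [-0.8, -0.3, -0.6]
```

```bash
for i in 1 2; do python3 -m jog '[{"dx":0,"dy":0,"dz":1,"ax":0,"ay":0,"az":0},{"dx":0,"dy":0,"dz":0,"ax":0,"ay":0,"az":0},{"dx":0,"dy":0,"dz":0,"ax":0,"ay":0,"az":0}]' | sed -n '2p;4p'; done
```

```text
tool_pos: [0.396, 0.238, 0.1741]
wrist_force: [-1.8, -1.3, 5.5]
tool_pos: [0.3961, 0.2381, 0.1741]
wrist_force: [-4.8, -2.1, 14.3]
```

```bash
python3 -m jog '[{"dx":0,"dy":0,"dz":-2,"ax":0,"ay":0,"az":0},{"dx":0,"dy":0,"dz":-1.5,"ax":0,"ay":0,"az":0},{"dx":0,"dy":0,"dz":0,"ax":0,"ay":0,"az":0},{"dx":0,"dy":0,"dz":0,"ax":0,"ay":0,"az":0}]';  python3 -m jog '[{"dx":0,"dy":0,"dz":0,"ax":0,"ay":0,"az":0},{"dx":0,"dy":0,"dz":0,"ax":0,"ay":0,"az":0},{"dx":0,"dy":0,"dz":0,"ax":0,"ay":0,"az":0},{"dx":0,"dy":0,"dz":0,"ax":0,"ay":0,"az":0},{"dx":0,"dy":0,"dz":0,"ax":0,"ay":0,"az":0}]' 0 40
```

```text
time: 6.33
tool_pos: [0.3959, 0.2379, 0.1761]
tcp_rot: [-3.121, -0.357, -0.0]
wrist_force: [-0.0, 0.5, 0.2]
width: 0.448
grip_force: 0.0
time: 6.75
tool_pos: [0.3961, 0.238, 0.1762]
tcp_rot: [-3.121, -0.356, -0.0]
wrist_force: [-0.3, 0.3, 1.5]
width: 0.334
grip_force: 39.7
```

```bash
python3 -m jog '[{"dx":0,"dy":0,"dz":-8,"ax":0,"ay":0,"az":0},{"dx":0,"dy":0,"dz":-22,"ax":0,"ay":0,"az":0},{"dx":0,"dy":0,"dz":-25,"ax":0,"ay":0,"az":0},{"dx":0,"dy":0,"dz":-15,"ax":0,"ay":0,"az":0}]'; python3 go.py .4749 -.0567 .246 -.143
```

```text
time: 7.08
tool_pos: [0.3962, 0.238, 0.2481]
tcp_rot: [-3.121, -0.357, -0.002]
wrist_force: [0.8, 0.6, 0.2]
width: 0.332
grip_force: 39.6
t 7.1 yaw 0.228 d [ 10.2 304.9   2.1] az 21.2 tilt [0.06 0.03]
```

```bash
python3 -m jog '[{"dx":1,"dy":18,"dz":0,"ax":0,"ay":0,"az":0},{"dx":1,"dy":32,"dz":0,"ax":0,"ay":0,"az":0},{"dx":1,"dy":34,"dz":0,"ax":0,"ay":0,"az":0},{"dx":1,"dy":34,"dz":0,"ax":0,"ay":0,"az":0},{"dx":1,"dy":34,"dz":0,"ax":0,"ay":0,"az":0},{"dx":1,"dy":34,"dz":0,"ax":0,"ay":0,"az":0},{"dx":1,"dy":34,"dz":0,"ax":0,"ay":0,"az":0},{"dx":1,"dy":34,"dz":0,"ax":0,"ay":0,"az":0},{"dx":1,"dy":32,"dz":0,"ax":0,"ay":0,"az":0},{"dx":1,"dy":19,"dz":0,"ax":0,"ay":0,"az":0},{"dx":0,"dy":0,"dz":0,"ax":0,"ay":0,"az":7.1},{"dx":0,"dy":0,"dz":0,"ax":0,"ay":0,"az":7.1},{"dx":0,"dy":0,"dz":0,"ax":0,"ay":0,"az":7},{"dx":0,"dy":0,"dz":0,"ax":0,"ay":0,"az":0},{"dx":0,"dy":0,"dz":0,"ax":0,"ay":0,"az":0}]'; python3 go.py .4749 -.0567 .178 -.143;python3 - <<'E'
from h import *; from sp import things; from go import pose
d=cam('wrist'); cv2.imwrite('pics/w4.png',d['img'][:,:,::-1])
E
```

```text
time: 8.33
tool_pos: [0.4742, -0.057, 0.2462]
tcp_rot: [-3.134, 0.219, 0.001]
wrist_force: [0.8, -0.8, -0.2]
width: 0.332
grip_force: 39.7
t 8.3 yaw -0.139 d [ 0.7 -0.4 68.2] az 0.2 tilt [-0.03  0.  ]
```

View pics/w4.png

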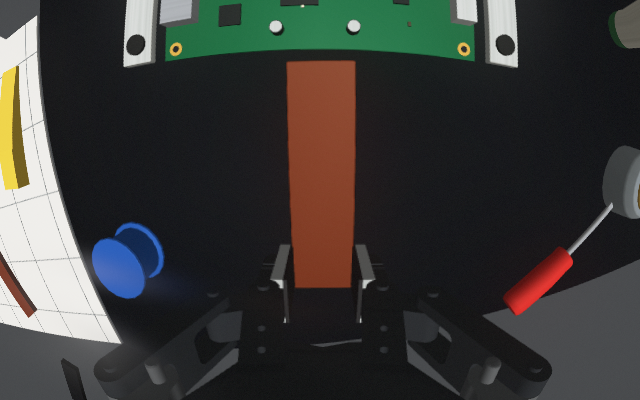

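Spacer 1 is held square: its end is at (287–356, 62), centred in front of the board edge at row ~55. Next I'll lower it, slide it in and set it down.

```bash
python3 -m jog '[{"dx":0,"dy":0,"dz":15,"ax":0,"ay":0,"az":0},{"dx":0,"dy":0,"dz":25,"ax":0,"ay":0,"az":0},{"dx":0,"dy":0,"dz":18,"ax":0,"ay":0,"az":0},{"dx":0,"dy":0,"dz":8,"ax":0,"ay":0,"az":0},{"dx":0,"dy":0,"dz":2,"ax":0,"ay":0,"az":0.2},{"dx":0,"dy":0,"dz":0,"ax":0,"ay":0,"az":0}]'; python3 -m jog '[{"dx":5,"dy":0,"dz":0,"ax":0,"ay":0,"az":0},{"dx":8,"dy":0,"dz":0,"ax":0,"ay":0,"az":0},{"dx":10,"dy":0,"dz":0,"ax":0,"ay":0,"az":0},{"dx":10,"dy":0,"dz":0,"ax":0,"ay":0,"az":0},{"dx":10,"dy":0,"dz":0,"ax":0,"ay":0,"az":0},{"dx":10,"dy":0,"dz":0,"ax":0,"ay":0,"az":0},{"dx":10,"dy":0,"dz":0,"ax":0,"ay":0,"az":0},{"dx":8,"dy":0,"dz":0,"ax":0,"ay":0,"az":0},{"dx":4,"dy":0,"dz":0,"ax":0,"ay":0,"az":0},{"dx":0,"dy":0,"dz":1.3,"ax":0,"ay":0,"az":0},{"dx":0,"dy":0,"dz":0,"ax":0,"ay":0,"az":0},{"dx":0,"dy":0,"dz":0,"ax":0,"ay":0,"az":0}]'
```

```text
time: 8.88
tool_pos: [0.4743, -0.0568, 0.1778]
tcp_rot: [-3.133, 0.227, 0.002]
wrist_force: [0.0, -0.4, -0.3]
width: 0.335
grip_force: 39.7
time: 9.88
tool_pos: [0.5481, -0.0678, 0.1764]
tcp_rot: [-3.133, 0.229, 0.002]
wrist_force: [-0.7, 0.4, -0.1]
width: 0.335
grip_force: 39.7
```

```bash
python3 -m jog '[{"dx":0,"dy":0,"dz":0.4,"ax":0,"ay":0,"az":0},{"dx":0,"dy":0,"dz":0,"ax":0,"ay":0,"az":0}]' | sed -n 4p; python3 -m jog '[{"dx":0,"dy":0,"dz":0,"ax":0,"ay":0,"az":0},{"dx":0,"dy":0,"dz":0,"ax":0,"ay":0,"az":0},{"dx":0,"dy":0,"dz":0,"ax":0,"ay":0,"az":0},{"dx":0,"dy":0,"dz":-10,"ax":0,"ay":0,"az":0},{"dx":-10,"dy":0,"dz":-25,"ax":0,"ay":0,"az":0},{"dx":-20,"dy":0,"dz":-30,"ax":0,"ay":0,"az":0},{"dx":-30,"dy":0,"dz":-20,"ax":0,"ay":0,"az":0},{"dx":-20,"dy":0,"dz":0,"ax":0,"ay":0,"az":0},{"dx":0,"dy":0,"dz":0,"ax":0,"ay":0,"az":0},{"dx":0,"dy":0,"dz":0,"ax":0,"ay":0,"az":0}]' 0.45 20
python3 - <<'E'
from h import *
d=cam('wrist'); print([(np.round(r,1),a) for a,r,c in blobs(d,'brown',300)])
M=np.array([.5848,-.0725]);u=np.array([np.cos(.143),-np.sin(.143)]);n=np.array([np.sin(.143),np.cos(.143)])
for a,r,c in blobs(d,'brown',300):
    w=np.array([onz(d,*p[0],.01)[:2] for p in c])-M; print(np.round([(w@u).min(),(w@u).max(),(w@n).min(),(w@n).max()],4))
x=cv2.resize(d['img'][20:260,180:480],None,fx=2,fy=2);cv2.imwrite('pics/w5.png',x[:,:,::-1])
E
python3 go.py 0.3977 0.3508 .25 .402
```

```text
wrist_force: [-0.1, -0.3, -0.2]
time: 10.88
tool_pos: [0.469, -0.0562, 0.2624]
tcp_rot: [3.133, -0.229, 0.003]
wrist_force: [0.1, -0.4, 0.6]
width: 0.453
grip_force: 0.0
t 10.9 yaw -0.146 d [-130.6 -392.3   11.9] az -31.4 tilt [ 0.11 -0.02]Traceback (most recent call last):
  File "<stdin>", line 2, in <module>
    return _wrapfunc(a, 'round', decimals=decimals, out=out)
    return _wrapit(obj, method, *args, **kwds)
    conv = _array_converter(obj)
ValueError: setting an array element with a sequence. The requested array has an inhomogeneous shape after 1 dimensions. The detected shape was (3,) + inhomogeneous part.
```

```bash
cat > edge.py <<'E'
from h import *
M=np.array([.5848,-.0725]);u=np.array([np.cos(.143),-np.sin(.143)]);n=np.array([np.sin(.143),np.cos(.143)])
def show(z,name,box=(20,260,180,480)):
    d=cam('wrist')
    for a,r,c in blobs(d,'brown',300)+blobs(d,'yellow',300):
        w=np.array([onz(d,*p[0],z)[:2] for p in c])-M; print('edge frame min/max x,y',np.round([(w@u).min(),(w@u).max(),(w@n).min(),(w@n).max()],4))
    x=cv2.resize(d['img'][box[0]:box[1],box[2]:box[3]],None,fx=2,fy=2);cv2.imwrite(f'pics/{name}.png',x[:,:,::-1])
E
python3 -c "
from edge import *; show(.01,'w5')"
```

```text
edge frame min/max x,y [-0.2634 -0.1554  0.372   0.4412]
edge frame min/max x,y [-0.0508  0.0027 -0.0169  0.0134]
edge frame min/max x,y [-0.1115 -0.057  -0.3802 -0.3436]
edge frame min/max x,y [-0.0864  0.0372  0.2902  0.3442]
```

View pics/w5.png

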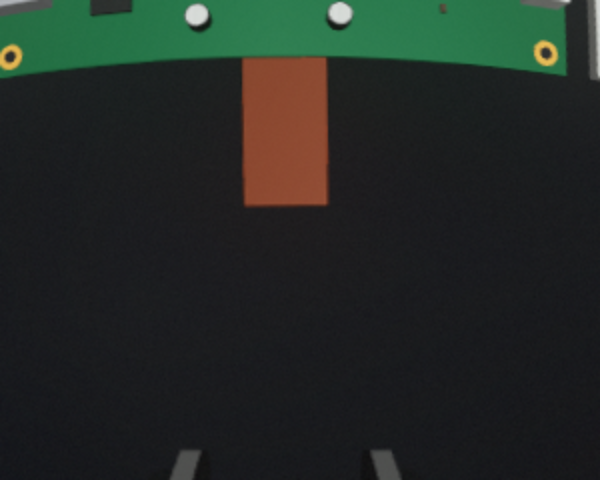

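Spacer 1 is seated: its tail is 51 mm before the edge, 2 mm off the middle and square. Next I fetch the second spacer.

```bash
python3 -m jog '[{"dx":-7,"dy":-20,"dz":0,"ax":0,"ay":0,"az":0},{"dx":-10,"dy":-31,"dz":1,"ax":0,"ay":0,"az":0},{"dx":-11,"dy":-33,"dz":1,"ax":0,"ay":0,"az":0},{"dx":-11,"dy":-33,"dz":1,"ax":0,"ay":0,"az":0},{"dx":-11,"dy":-33,"dz":1,"ax":0,"ay":0,"az":0},{"dx":-11,"dy":-33,"dz":1,"ax":0,"ay":0,"az":0},{"dx":-11,"dy":-33,"dz":1,"ax":0,"ay":0,"az":0},{"dx":-11,"dy":-33,"dz":1,"ax":0,"ay":0,"az":0},{"dx":-11,"dy":-33,"dz":1,"ax":0,"ay":0,"az":0},{"dx":-11,"dy":-33,"dz":1,"ax":0,"ay":0,"az":0},{"dx":-11,"dy":-32,"dz":1,"ax":0,"ay":0,"az":0},{"dx":-9,"dy":-27,"dz":1,"ax":0,"ay":0,"az":0},{"dx":-6,"dy":-18,"dz":1,"ax":0,"ay":0,"az":0},{"dx":0,"dy":0,"dz":0,"ax":0,"ay":0,"az":-7},{"dx":0,"dy":0,"dz":0,"ax":0,"ay":0,"az":-7},{"dx":0,"dy":0,"dz":0,"ax":0,"ay":0,"az":-7},{"dx":0,"dy":0,"dz":0,"ax":0,"ay":0,"az":-7},{"dx":0,"dy":0,"dz":0,"ax":0,"ay":0,"az":-3.4},{"dx":0,"dy":0,"dz":0,"ax":0,"ay":0,"az":0},{"dx":0,"dy":0,"dz":0,"ax":0,"ay":0,"az":0}]'; python3 -c "
from h import *; from sp import things
print(*things(cam('wrist')),sep='\n')";python3 go.py 0.3977 0.3508 .1765 .402
```

```text
time: 12.65
tool_pos: [0.3975, 0.3511, 0.2489]
tcp_rot: [3.079, 0.624, -0.001]
wrist_force: [-0.1, 0.8, 0.3]
width: 0.45
grip_force: 0.0
('brown', 434.5, 367.1, 108.1, 29.1, np.float64(0.386))
('yellow', 603.9, 242.4, 110.6, 32.8, np.float64(-0.07))
t 12.7 yaw 0.4 d [ 0.2  0.3 72.5] az -0.1 tilt [-0.03 -0.03]
```

```bash
python3 -m jog '[{"dx":0,"dy":0,"dz":15,"ax":0,"ay":0,"az":0.8},{"dx":0,"dy":-0.7,"dz":25,"ax":0,"ay":0,"az":0},{"dx":0,"dy":0,"dz":18,"ax":0,"ay":0,"az":0},{"dx":0,"dy":0,"dz":10,"ax":0,"ay":0,"az":0},{"dx":0,"dy":0,"dz":4.5,"ax":0,"ay":0,"az":0},{"dx":0,"dy":0,"dz":0,"ax":0,"ay":0,"az":0},{"dx":0,"dy":0,"dz":0,"ax":0,"ay":0,"az":0}]';  python3 -m jog '[{"dx":0,"dy":0,"dz":0,"ax":0,"ay":0,"az":0},{"dx":0,"dy":0,"dz":0,"ax":0,"ay":0,"az":0},{"dx":0,"dy":0,"dz":0,"ax":0,"ay":0,"az":0},{"dx":0,"dy":0,"dz":0,"ax":0,"ay":0,"az":0},{"dx":0,"dy":0,"dz":0,"ax":0,"ay":0,"az":0}]' 0 40
```

```text
time: 13.28
tool_pos: [0.3971, 0.3516, 0.1774]
tcp_rot: [-3.082, -0.605, -0.001]
wrist_force: [1.3, -0.1, 0.5]
width: 0.455
grip_force: 0.0
time: 13.7
tool_pos: [0.3974, 0.3519, 0.1783]
tcp_rot: [-3.081, -0.605, -0.004]
wrist_force: [-0.4, -0.6, 6.5]
width: 0.33
grip_force: 40.1
```

```bash
python3 -m jog '[{"dx":0,"dy":0,"dz":-8,"ax":0,"ay":0,"az":0},{"dx":0,"dy":0,"dz":-22,"ax":0,"ay":0,"az":0},{"dx":0,"dy":0,"dz":-25,"ax":0,"ay":0,"az":0},{"dx":0,"dy":0,"dz":-20,"ax":0,"ay":0,"az":0}]'; python3 go.py .4749 -.0547 .255 -.143
```

```text
time: 14.03
tool_pos: [0.3964, 0.351, 0.2531]
tcp_rot: [3.082, 0.606, -0.001]
wrist_force: [0.2, -0.1, -0.2]
width: 0.336
grip_force: 39.6
t 14.0 yaw 0.388 d [-80.8 405.3  -1.7] az 30.4 tilt [-0.04 -0.03]
```

```bash
python3 -m jog '[{"dx":-4,"dy":20,"dz":0,"ax":0,"ay":0,"az":0},{"dx":-6,"dy":31,"dz":0,"ax":0,"ay":0,"az":0},{"dx":-7,"dy":34,"dz":0,"ax":0,"ay":0,"az":0},{"dx":-7,"dy":34,"dz":0,"ax":0,"ay":0,"az":0},{"dx":-7,"dy":34,"dz":0,"ax":0,"ay":0,"az":0},{"dx":-7,"dy":34,"dz":0,"ax":0,"ay":0,"az":0},{"dx":-7,"dy":34,"dz":0,"ax":0,"ay":0,"az":0},{"dx":-7,"dy":34,"dz":0,"ax":0,"ay":0,"az":0},{"dx":-7,"dy":34,"dz":0,"ax":0,"ay":0,"az":0},{"dx":-7,"dy":34,"dz":0,"ax":0,"ay":0,"az":0},{"dx":-6,"dy":34,"dz":0,"ax":0,"ay":0,"az":0},{"dx":-5,"dy":29,"dz":0,"ax":0,"ay":0,"az":0},{"dx":-4,"dy":19,"dz":0,"ax":0,"ay":0,"az":0},{"dx":0,"dy":0,"dz":0,"ax":0,"ay":0,"az":7},{"dx":0,"dy":0,"dz":0,"ax":0,"ay":0,"az":7},{"dx":0,"dy":0,"dz":0,"ax":0,"ay":0,"az":7},{"dx":0,"dy":0,"dz":0,"ax":0,"ay":0,"az":7},{"dx":0,"dy":0,"dz":0,"ax":0,"ay":0,"az":2.4},{"dx":0,"dy":0,"dz":0,"ax":0,"ay":0,"az":0},{"dx":0,"dy":0,"dz":0,"ax":0,"ay":0,"az":0}]'; python3 go.py .4749 -.0547 .188 -.143; python3 -c "
from edge import *; show(.077,'w6',(40,320,180,480))"
```

```text
time: 15.7
tool_pos: [0.4746, -0.0542, 0.252]
tcp_rot: [-3.134, 0.221, 0.001]
wrist_force: [-0.8, -0.4, -0.3]
width: 0.331
grip_force: 39.6
t 15.7 yaw -0.141 d [ 0.4  0.4 64. ] az 0.1 tilt [-0.03  0.01]
edge frame min/max x,y [-0.1307 -0.0097 -0.0143  0.0177]
edge frame min/max x,y [-0.0706  0.0135  0.1979  0.2354]
```

View pics/w6.png

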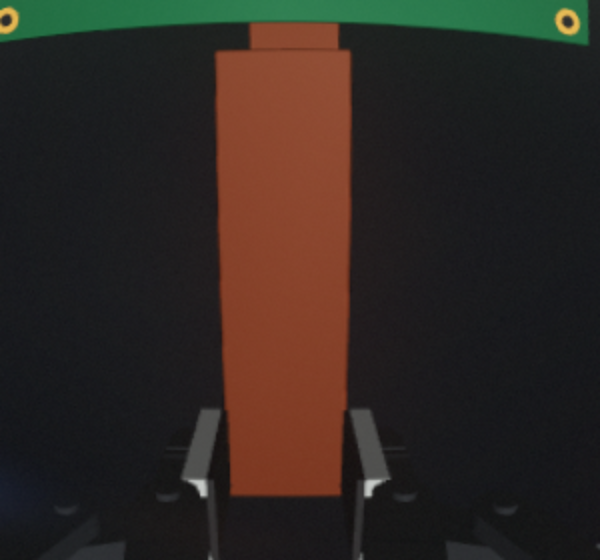

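Spacer 2 is held square above spacer 1. It goes in at 1.5 mm clearance above the first.

```bash
python3 -m jog '[{"dx":0,"dy":0,"dz":15,"ax":0,"ay":0,"az":0},{"dx":0,"dy":0,"dz":25,"ax":0,"ay":0,"az":0},{"dx":0,"dy":0,"dz":15,"ax":0,"ay":0,"az":0},{"dx":0,"dy":0,"dz":7,"ax":0,"ay":0,"az":0},{"dx":0,"dy":0,"dz":2,"ax":0,"ay":0,"az":0},{"dx":0,"dy":0,"dz":0,"ax":0,"ay":0,"az":0},{"dx":0,"dy":0,"dz":0,"ax":0,"ay":0,"az":0}]'; python3 -m jog '[{"dx":5,"dy":0,"dz":0,"ax":0,"ay":0,"az":0},{"dx":6,"dy":0,"dz":0,"ax":0,"ay":0,"az":0},{"dx":6,"dy":0,"dz":0,"ax":0,"ay":0,"az":0},{"dx":6,"dy":0,"dz":0,"ax":0,"ay":0,"az":0},{"dx":6,"dy":0,"dz":0,"ax":0,"ay":0,"az":0},{"dx":0,"dy":0,"dz":0,"ax":0,"ay":0,"az":0}]'
```

```text
time: 16.33
tool_pos: [0.4755, -0.0543, 0.1888]
tcp_rot: [3.134, -0.223, 0.002]
wrist_force: [0.8, 0.3, -0.2]
width: 0.331
grip_force: 39.6
time: 16.83
tool_pos: [0.5054, -0.0587, 0.1886]
tcp_rot: [3.133, -0.224, 0.004]
wrist_force: [0.5, -0.2, -0.3]
width: 0.328
grip_force: 39.6
```

```bash
python3 -m jog '[{"dx":6,"dy":0,"dz":0,"ax":0,"ay":0,"az":0},{"dx":8,"dy":0,"dz":0,"ax":0,"ay":0,"az":0},{"dx":8,"dy":0,"dz":0,"ax":0,"ay":0,"az":0},{"dx":8,"dy":0,"dz":0,"ax":0,"ay":0,"az":0},{"dx":8,"dy":0,"dz":0,"ax":0,"ay":0,"az":0},{"dx":6,"dy":0,"dz":0,"ax":0,"ay":0,"az":0},{"dx":0,"dy":0,"dz":0,"ax":0,"ay":0,"az":0},{"dx":0,"dy":0,"dz":0,"ax":0,"ay":0,"az":0}]'; python3 -m jog '[{"dx":0,"dy":0,"dz":1.5,"ax":0,"ay":0,"az":0},{"dx":0,"dy":0,"dz":0,"ax":0,"ay":0,"az":0},{"dx":0,"dy":0,"dz":0,"ax":0,"ay":0,"az":0}]'
```

```text
time: 17.5
tool_pos: [0.5476, -0.0647, 0.1879]
tcp_rot: [-3.134, 0.224, 0.0]
wrist_force: [-0.2, 0.5, 0.1]
width: 0.329
grip_force: 39.6
time: 17.75
tool_pos: [0.5469, -0.0646, 0.1864]
tcp_rot: [-3.134, 0.224, 0.0]
wrist_force: [-1.2, 0.2, -0.5]
width: 0.332
grip_force: 39.7
```

```bash
python3 -m jog '[{"dx":0,"dy":0,"dz":0.8,"ax":0,"ay":0,"az":0},{"dx":0,"dy":0,"dz":0,"ax":0,"ay":0,"az":0},{"dx":0,"dy":0,"dz":0,"ax":0,"ay":0,"az":0}]'|sed -n '2p;4p'; python3 -m jog '[{"dx":0,"dy":0,"dz":0,"ax":0,"ay":0,"az":0},{"dx":0,"dy":0,"dz":0,"ax":0,"ay":0,"az":0},{"dx":0,"dy":0,"dz":0,"ax":0,"ay":0,"az":0},{"dx":0,"dy":0,"dz":-10,"ax":0,"ay":0,"az":0},{"dx":-10,"dy":0,"dz":-25,"ax":0,"ay":0,"az":0},{"dx":-20,"dy":0,"dz":-30,"ax":0,"ay":0,"az":0},{"dx":-30,"dy":0,"dz":-15,"ax":0,"ay":0,"az":0},{"dx":-20,"dy":0,"dz":0,"ax":0,"ay":0,"az":0},{"dx":0,"dy":0,"dz":0,"ax":0,"ay":0,"az":0},{"dx":0,"dy":0,"dz":0,"ax":0,"ay":0,"az":0}]' 0.5 20
python3 -c "
from edge import *; show(.018,'w7')";python3 go.py .566 .248 .27 -.12
```

```text
tool_pos: [0.5469, -0.0646, 0.1863]
wrist_force: [-2.9, 0.1, 4.6]
time: 18.83
tool_pos: [0.4674, -0.0531, 0.2664]
tcp_rot: [3.133, -0.224, 0.002]
wrist_force: [-0.3, 0.3, 0.2]
width: 0.502
grip_force: 0.0
edge frame min/max x,y [-0.0537  0.0012 -0.0162  0.0168]
edge frame min/max x,y [-0.1072 -0.0552 -0.3686 -0.331 ]
edge frame min/max x,y [-0.0847  0.0341  0.2803  0.3315]
t 18.9 yaw -0.143 d [  54.  -312.1   -3.6] az -1.3 tilt [ 0.1  -0.01]
```

View pics/w7.png

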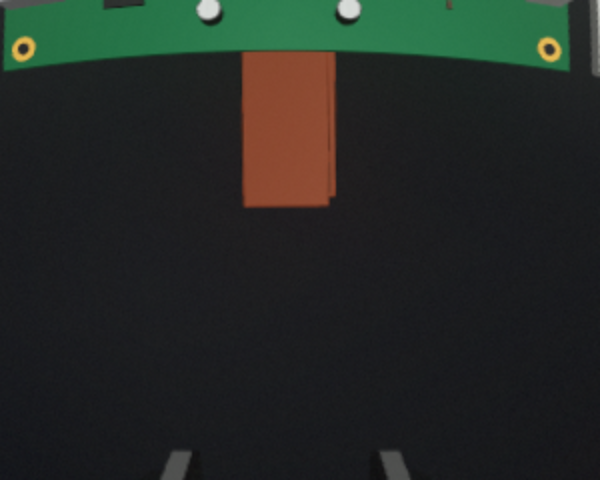

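The stack is good: the upper spacer's tail is at -54 mm, 3 mm off the lower one and square. Now the wedge.

```bash
python3 -m jog '[{"dx":3,"dy":-20,"dz":0,"ax":0,"ay":0,"az":0},{"dx":5,"dy":-30,"dz":0,"ax":0,"ay":0,"az":0},{"dx":6,"dy":-35,"dz":0,"ax":0,"ay":0,"az":0},{"dx":6,"dy":-35,"dz":0,"ax":0,"ay":0,"az":0},{"dx":6,"dy":-35,"dz":0,"ax":0,"ay":0,"az":0},{"dx":6,"dy":-35,"dz":0,"ax":0,"ay":0,"az":0},{"dx":6,"dy":-35,"dz":0,"ax":0,"ay":0,"az":0},{"dx":5,"dy":-35,"dz":0,"ax":0,"ay":0,"az":0},{"dx":4,"dy":-30,"dz":0,"ax":0,"ay":0,"az":-1},{"dx":3,"dy":-24,"dz":0,"ax":0,"ay":0,"az":0},{"dx":0,"dy":0,"dz":0,"ax":0,"ay":0,"az":0},{"dx":0,"dy":0,"dz":0,"ax":0,"ay":0,"az":0},{"dx":0,"dy":0,"dz":0,"ax":0,"ay":0,"az":0}]';python3 - <<'E'
from h import *; from sp import things; from go import pose
d=cam('wrist'); print(*things(d,.012),sep='\n'); s,R,y=pose(); print(s['tool_pos'],y)
b=max(blobs(d,'yellow',150),key=lambda q:q[0]); print(np.round(cv2.boxPoints(b[1])).tolist())
x=cv2.resize(d['img'][0:300,170:470],None,fx=2,fy=2);cv2.imwrite('pics/w8.png',x[:,:,::-1])
E
```

```text
time: 19.97
tool_pos: [0.562, 0.2505, 0.2648]
tcp_rot: [3.134, -0.196, -0.002]
wrist_force: [-0.1, -0.0, 0.3]
width: 0.497
grip_force: 0.0
('brown', 600.5, 373.1, 107.7, 32.1, np.float64(-0.15))
('yellow', 605.6, 245.2, 124.6, 30.2, np.float64(-0.122))
[0.56180579 0.24992413 0.26490292] -0.12547070317955467
[[299.0, 65.0], [340.0, 65.0], [340.0, 232.0], [299.0, 232.0]]
```

View pics/w8.png

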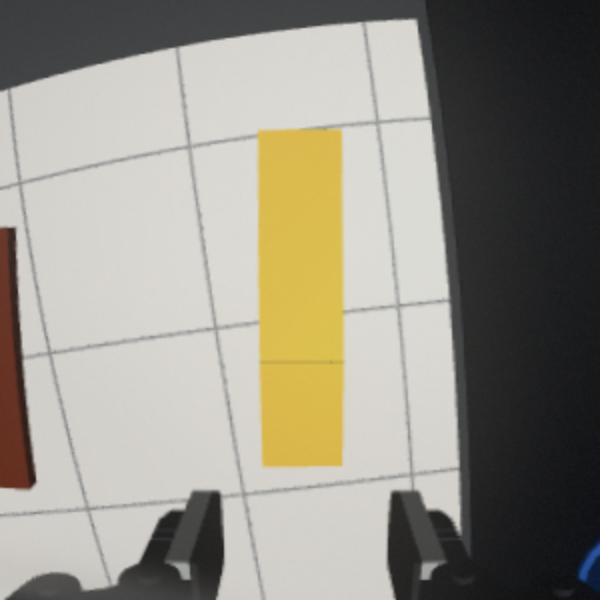

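```bash
python3 -m jog '[{"dx":0,"dy":-0.6,"dz":15,"ax":0,"ay":0,"az":0},{"dx":0,"dy":0,"dz":25,"ax":0,"ay":0,"az":0},{"dx":0,"dy":0,"dz":25,"ax":0,"ay":0,"az":0},{"dx":0,"dy":0,"dz":15,"ax":0,"ay":0,"az":0},{"dx":0,"dy":0,"dz":7,"ax":0,"ay":0,"az":0},{"dx":0,"dy":0,"dz":0,"ax":0,"ay":0,"az":0},{"dx":0,"dy":0,"dz":0,"ax":0,"ay":0,"az":0},{"dx":0,"dy":0,"dz":0,"ax":0,"ay":0,"az":0}]';  python3 -m jog '[{"dx":0,"dy":0,"dz":0,"ax":0,"ay":0,"az":0},{"dx":0,"dy":0,"dz":0,"ax":0,"ay":0,"az":0},{"dx":0,"dy":0,"dz":0,"ax":0,"ay":0,"az":0},{"dx":0,"dy":0,"dz":0,"ax":0,"ay":0,"az":0},{"dx":0,"dy":0,"dz":0,"ax":0,"ay":0,"az":0},{"dx":0,"dy":0,"dz":0,"ax":0,"ay":0,"az":0}]' 0 60; python3 -m jog '[{"dx":0,"dy":0,"dz":-8,"ax":0,"ay":0,"az":0},{"dx":0,"dy":0,"dz":-22,"ax":0,"ay":0,"az":0},{"dx":0,"dy":0,"dz":-30,"ax":0,"ay":0,"az":0},{"dx":0,"dy":0,"dz":-20,"ax":0,"ay":0,"az":0}]';python3 go.py .4625 -.0541 .26 -.143
```

```text
time: 20.68
tool_pos: [0.5627, 0.251, 0.1801]
tcp_rot: [-3.134, 0.197, -0.003]
wrist_force: [1.0, 0.4, 0.2]
width: 0.497
grip_force: 0.0
time: 21.18
tool_pos: [0.5629, 0.2515, 0.1808]
tcp_rot: [-3.134, 0.196, -0.005]
wrist_force: [-1.3, -1.0, 6.4]
width: 0.334
grip_force: 61.7
time: 21.52
tool_pos: [0.5619, 0.2513, 0.2608]
tcp_rot: [-3.135, 0.196, -0.001]
wrist_force: [-0.1, 0.1, 0.6]
width: 0.331
grip_force: 60.8
t 21.5 yaw -0.125 d [-60.5 315.4   0.6] az 1.0 tilt [0.04 0.02]
```

```bash
python3 -m jog '[{"dx":-4,"dy":20,"dz":0,"ax":0,"ay":0,"az":0},{"dx":-6,"dy":30,"dz":0,"ax":0,"ay":0,"az":0},{"dx":-7,"dy":35,"dz":0,"ax":0,"ay":0,"az":0},{"dx":-7,"dy":35,"dz":0,"ax":0,"ay":0,"az":0},{"dx":-7,"dy":35,"dz":0,"ax":0,"ay":0,"az":0},{"dx":-7,"dy":35,"dz":0,"ax":0,"ay":0,"az":0},{"dx":-6,"dy":35,"dz":0,"ax":0,"ay":0,"az":0},{"dx":-6,"dy":35,"dz":0,"ax":0,"ay":0,"az":1},{"dx":-5,"dy":32,"dz":0,"ax":0,"ay":0,"az":0},{"dx":-4,"dy":24,"dz":0,"ax":0,"ay":0,"az":0},{"dx":0,"dy":0,"dz":0,"ax":0,"ay":0,"az":0},{"dx":0,"dy":0,"dz":0,"ax":0,"ay":0,"az":0},{"dx":0,"dy":0,"dz":0,"ax":0,"ay":0,"az":0}]';python3 go.py .4640 -.0551 .198 -.143; python3 -c "
from edge import *; show(.09,'w9',(20,320,180,480))"
```

```text
time: 22.6
tool_pos: [0.463, -0.0545, 0.259]
tcp_rot: [-3.133, 0.225, -0.001]
wrist_force: [-0.1, -0.2, -0.4]
width: 0.332
grip_force: 60.8
t 22.6 yaw -0.143 d [ 1.1  0.4 61. ] az -0.0 tilt [0.03 0.02]
edge frame min/max x,y [-0.1453 -0.0178 -0.0165  0.0156]
```

View pics/w9.png

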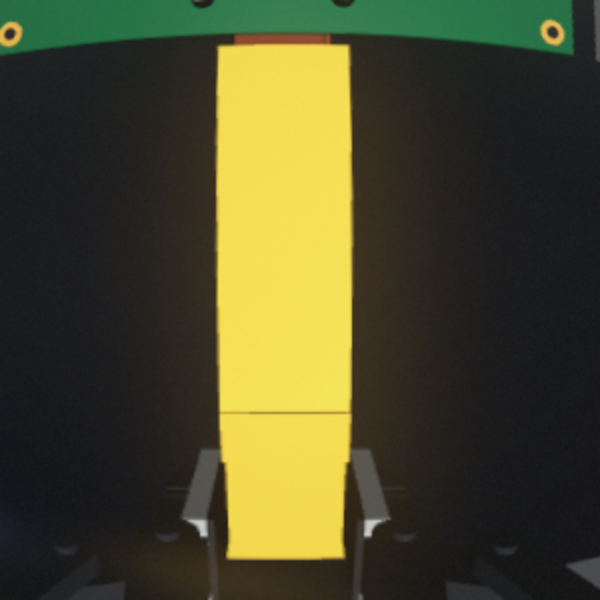

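The wedge is held square and centred, with its tip about 15 mm short of the edge. Now I lower and enter.

```bash
python3 -m jog '[{"dx":0,"dy":0,"dz":15,"ax":0,"ay":0,"az":0},{"dx":0,"dy":0,"dz":25,"ax":0,"ay":0,"az":0},{"dx":0,"dy":0,"dz":13,"ax":0,"ay":0,"az":0},{"dx":0,"dy":0,"dz":6,"ax":0,"ay":0,"az":0},{"dx":0,"dy":0,"dz":2.2,"ax":0,"ay":0,"az":0},{"dx":0,"dy":0,"dz":0,"ax":0,"ay":0,"az":0},{"dx":0,"dy":0,"dz":0,"ax":0,"ay":0,"az":0},{"dx":0,"dy":0,"dz":0,"ax":0,"ay":0,"az":0}]'; python3 -m jog '[{"dx":4,"dy":0,"dz":0,"ax":0,"ay":0,"az":0},{"dx":5,"dy":0,"dz":0,"ax":0,"ay":0,"az":0},{"dx":5,"dy":0,"dz":0,"ax":0,"ay":0,"az":0},{"dx":5,"dy":0,"dz":0,"ax":0,"ay":0,"az":0},{"dx":3,"dy":0,"dz":0,"ax":0,"ay":0,"az":0},{"dx":0,"dy":0,"dz":0,"ax":0,"ay":0,"az":0},{"dx":0,"dy":0,"dz":0,"ax":0,"ay":0,"az":0}]'
```

```text
time: 23.32
tool_pos: [0.4638, -0.0546, 0.1985]
tcp_rot: [3.133, -0.223, 0.004]
wrist_force: [0.0, 0.2, -0.3]
width: 0.331
grip_force: 60.8
time: 23.9
tool_pos: [0.4849, -0.0579, 0.1974]
tcp_rot: [-3.134, 0.224, 0.0]
wrist_force: [0.6, 0.0, -0.6]
width: 0.333
grip_force: 60.8
```

```bash
for i in 1 2; do python3 -m jog '[{"dx":0,"dy":0,"dz":0.6,"ax":0,"ay":0,"az":0},{"dx":0,"dy":0,"dz":0,"ax":0,"ay":0,"az":0},{"dx":0,"dy":0,"dz":0,"ax":0,"ay":0,"az":0}]'|sed -n '2p;4p'; done
```

```text
tool_pos: [0.4846, -0.0578, 0.1969]
wrist_force: [0.9, -0.3, 0.2]
tool_pos: [0.4846, -0.0578, 0.1965]
wrist_force: [-1.4, 1.0, 3.4]
```

```bash
python3 -m jog '[{"dx":3,"dy":0,"dz":-0.2,"ax":0,"ay":0,"az":0},{"dx":3,"dy":0,"dz":0,"ax":0,"ay":0,"az":0},{"dx":3,"dy":0,"dz":0,"ax":0,"ay":0,"az":0},{"dx":1,"dy":0,"dz":0,"ax":0,"ay":0,"az":0},{"dx":0,"dy":0,"dz":0,"ax":0,"ay":0,"az":0},{"dx":0,"dy":0,"dz":0,"ax":0,"ay":0,"az":0}]'|sed -n '2p;4p';for i in 1 2 3; do python3 -m jog '[{"dx":1.5,"dy":0,"dz":0,"ax":0,"ay":0,"az":0},{"dx":1.5,"dy":0,"dz":0,"ax":0,"ay":0,"az":0},{"dx":0,"dy":0,"dz":0,"ax":0,"ay":0,"az":0},{"dx":0,"dy":0,"dz":0,"ax":0,"ay":0,"az":0}]'|sed -n '2p;4p'; done
```

```text
tool_pos: [0.4951, -0.0594, 0.1966]
wrist_force: [0.8, 0.1, 2.1]
tool_pos: [0.4972, -0.0596, 0.1965]
wrist_force: [-4.0, 0.5, 5.6]
tool_pos: [0.4994, -0.0599, 0.1964]
wrist_force: [-6.9, 1.1, 8.9]
tool_pos: [0.5013, -0.0602, 0.1963]
wrist_force: [-12.2, 1.8, 13.6]
```

Horizontal resistance is building, but the hand is also pressing down. I'll relieve that first.

```bash
for i in 1 2; do python3 -m jog '[{"dx":0,"dy":0,"dz":-0.8,"ax":0,"ay":0,"az":0},{"dx":0,"dy":0,"dz":0,"ax":0,"ay":0,"az":0},{"dx":0,"dy":0,"dz":0,"ax":0,"ay":0,"az":0}]'|sed -n '2p;4p'; done; python3 go.py 0.5848 -.0725 .1965 -.143; python3 -c "
from workcell import bot; print(bot.read_state()['torque'])"
```

```text
tool_pos: [0.5027, -0.0604, 0.1967]
wrist_force: [-3.6, -0.5, 0.9]
tool_pos: [0.503, -0.0605, 0.1975]
wrist_force: [-3.0, -0.5, -1.4]
t 26.4 yaw -0.142 d [82.6  0.3  0.9] az 0.0 tilt [-0.08  0.01]
[ 0.07116274  0.43475471 -0.01668773]
```

```bash
python3 -m jog '[{"dx":0,"dy":0,"dz":0.3,"ax":0,"ay":0,"az":0},{"dx":0,"dy":0,"dz":0,"ax":0,"ay":0,"az":0}]'|sed -n '2p;4p'; for i in 1 2; do python3 -m jog '[{"dx":1.5,"dy":0,"dz":0,"ax":0,"ay":0,"az":0},{"dx":1.5,"dy":0,"dz":-0.2,"ax":0,"ay":0,"az":0},{"dx":0,"dy":0,"dz":0,"ax":0,"ay":0,"az":0},{"dx":0,"dy":0,"dz":0,"ax":0,"ay":0,"az":0}]'|sed -n '2p;4p'; done
```

```text
tool_pos: [0.5032, -0.0605, 0.1974]
wrist_force: [-3.3, 0.2, -0.7]
tool_pos: [0.5061, -0.0609, 0.1976]
wrist_force: [-3.5, 0.1, -1.5]
tool_pos: [0.5087, -0.0613, 0.1976]
wrist_force: [-5.1, 1.4, -1.7]
```

```bash
for i in 1 2; do python3 -m jog '[{"dx":0,"dy":0,"dz":0.4,"ax":0,"ay":0,"az":0},{"dx":0,"dy":0,"dz":0,"ax":0,"ay":0,"az":0},{"dx":0,"dy":0,"dz":0,"ax":0,"ay":0,"az":0}]'|sed -n '2p;4p'; done;  for i in 1 2; do python3 -m jog '[{"dx":1.5,"dy":0,"dz":0,"ax":0,"ay":0,"az":0},{"dx":1.5,"dy":0,"dz":-0.2,"ax":0,"ay":0,"az":0},{"dx":0,"dy":0,"dz":0,"ax":0,"ay":0,"az":0},{"dx":0,"dy":0,"dz":0,"ax":0,"ay":0,"az":0}]'|sed -n '2p;4p'; done
python3 - <<'E'
from h import *; import pickle
d=cam('wrist'); pickle.dump(d,open('w10.pkl','wb'))
x=cv2.resize(d['img'][0:300,170:470],None,fx=2,fy=2);cv2.imwrite('pics/w10.png',x[:,:,::-1])
E
```

```text
tool_pos: [0.5087, -0.0613, 0.1973]
wrist_force: [-5.6, 0.3, -1.4]
tool_pos: [0.5087, -0.0613, 0.197]
wrist_force: [-6.3, 1.0, -0.5]
tool_pos: [0.5113, -0.0617, 0.1969]
wrist_force: [-7.5, 0.4, -0.7]
tool_pos: [0.5136, -0.062, 0.1968]
wrist_force: [-9.0, 1.4, 1.3]
```

View pics/w10.png

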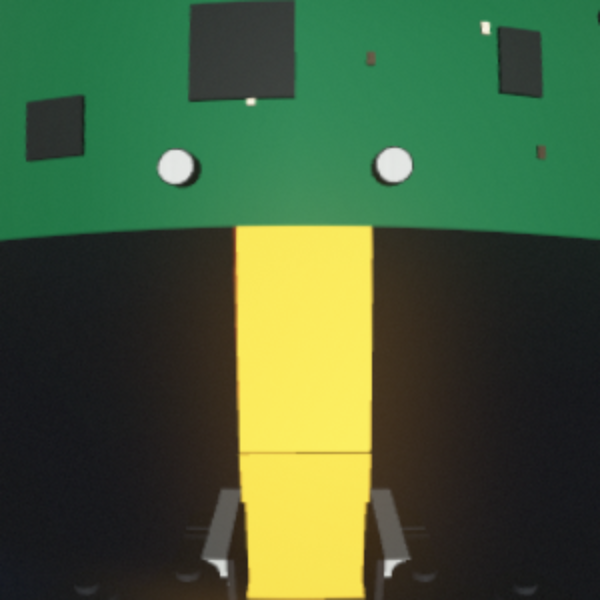

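The picture shows the wedge in square under the front edge at crop row ~226, with its head still gripped. I'll check that the load holds steady.

```bash
python3 -m jog '[{"dx":0.5,"dy":0,"dz":-0.1,"ax":0,"ay":0,"az":0},{"dx":0,"dy":0,"dz":0,"ax":0,"ay":0,"az":0},{"dx":0,"dy":0,"dz":0,"ax":0,"ay":0,"az":0},{"dx":0,"dy":0,"dz":0,"ax":0,"ay":0,"az":0},{"dx":0,"dy":0,"dz":0,"ax":0,"ay":0,"az":0},{"dx":0,"dy":0,"dz":0,"ax":0,"ay":0,"az":0},{"dx":0,"dy":0,"dz":0,"ax":0,"ay":0,"az":0},{"dx":0,"dy":0,"dz":0,"ax":0,"ay":0,"az":0}]'
python3 - <<'E'
from h import *; import pickle
M=np.array([.5848,-.0725]);u=np.array([.9898,-.1425])
# where brown is still visible near the stack, scene and top views, on plane z=.018
for n in('scene','top'):
    d=cam(n)
    for col in('brown','yellow'):
        for a,r,c in blobs(d,col,4):
            w=np.array([onz(d,*p[0],.018)[:2] for p in c])-M
            if np.abs(w).max()<.15: print(n,col,a,np.round([(w@u).min(),(w@u).max()],3),np.round([w[:,1].min(),w[:,1].max()],3))
E
```

```text
time: 29.12
tool_pos: [0.5138, -0.062, 0.1968]
tcp_rot: [-3.133, 0.224, 0.01]
wrist_force: [-10.1, 1.9, 0.6]
width: 0.329
grip_force: 61.0
scene brown 15.0 [-0.045 -0.004] [-0.021 -0.012]
scene yellow 243.5 [-0.089 -0.002] [-0.013  0.034]
```

```bash
python3 -c "
from workcell import bot; print(bot.finish_job())"
```

```text
the job is handed in; nothing more can be done
None
```

I handed the job in at about 29 s: two spacers are stacked under the middle of the front edge and the wedge is pushed in on top, still gripped by its head and taking a steady push of about 10 N. I estimated the load on the board (about 6 N, roughly 0.02 rad of tilt) from forces and didn't measure it; the hand-in gave no verdict, and I viewed 12 pictures, two over the limit of 10.

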